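# Hold the ashing furnace open with the lid hook

### The arm

A 6-joint arm with a two-finger parallel gripper is mounted at the origin on a cart in front of the work surface, level with it; the furniture and walls round the work are solid. World frame = base frame: x ahead of the robot, y to its left, z up, the work surface at z = 0. Lengths are in mm, angles in rad, forces in N, time in s.
With the tool pointing down it reaches from about 350 to 975 mm from the base axis. Payload 7.1 kg.
Tool frame: the origin (TCP) lies midway between the tips of the shut fingers; the grasp point (between the pads) lies 19 mm behind it; z points along the fingers, y is the line along which they close (so a half turn about z gives the same grasp; the last joint's range is limited). The gripper opens to 88 mm and grips with 3 to 60 N. Pads are 20 mm wide; open, the fingers measure 115 mm over their backs; the gripper's body (75 mm by 178 mm) begins 61 mm behind the grasp point.
Start: joints at [1.136, 0.423, 1.63, -0, 1.089, -0.019], TCP at [252.419, 571.743, 222.675] pointing down, gripper open.
Joint ranges: [-3, 3], [-0.9, 2.11], [0.09, 2.58], [-1.31, 4.45], [0.11, 2.69], [-2.54, 2.54]. Speed limits (rad/s): [2.39, 2.39, 3.01, 3.14, 3.14, 3.14].

### API

Orientations are given as a rotation vector (axis times angle).
In Python, from workcell import status, eyes, ticket gives the robot as it stands.
- The arm moves only by the tool jog_arm, called after "Call:" by a JSON object that holds its "method" and its "body". Schema: {"type":"object","properties":{"rows":{"type":"array","items":{"type":"object","properties":{"tx":{"type":"number"},"ty":{"type":"number"},"tz":{"type":"number"},"drx":{"type":"number"},"dry":{"type":"number"},"drz":{"type":"number"}},"additionalProperties":false},"minItems":1,"maxItems":5},"jaw":{"type":"number"},"only":{"type":"string"},"quiet":{"type":"boolean"},"lines":{"type":"string"}},"required":["rows"],"additionalProperties":false}. rows is a list of rows, 1 to 5 of them, each an object with the fields tx, ty, tz (the shift in mm), drx, dry, drz (a rotation vector in rad); a field left out counts as zero; each row shifts and turns the commanded pose from where the row before left it, along the tool's axes as they then stand; what a row does not reach is not made up. A row lasts 1/12 s, in which the tool goes at most 41.7 mm and 0.125 rad, less where a joint would pass 70% of its speed; a pose out of reach is approached as far as the arm can. jaw is the finger opening in mm, set as the call begins (left out keeps the last). The fingers move at their own pace and stop on an object; the grip force is fixed at half the most. Time passes only in rows, so rows that do not move let the fingers close. The tool returns the time, the measured TCP pose, the force, the opening and the grip force at its end. only (a regular expression) keeps the lines of the reply that match it, lines (a string "A,B") keeps lines A to B, and quiet returns only ok. Input that does not fit is refused with a message, and nothing moves.
- status.get_obs(): the state, without advancing time (a new reading comes with each control period).
- eyes.get_image(name): name is "scene" or "top" or "wrist"; returns a dict with "img" (480x640x3 uint8, red, green, blue), "range_z" (480x640 float32, mm along the optical axis (not along the pixel's ray), 0 where there is no reading), "fx", "fy", "cx", "cy" (pixels), "R" (3x3) and "t" (3): a world point X has camera coordinates R X + t. Camera axes: x right, y down, z forward; pixel columns grow to the right and rows downward; lengths in mm; the calibration is good to about 2 mm. A picture is of the moment at which its call begins.
- ticket.close_job(): hands the job in; it is judged then, once.
The state is a dict: "t": time; "qpos": joint angles; "qvel": joint speeds; "joint_torque": joint torques, N m; "ee_pos": TCP position; "orientation": TCP orientation; "ft_force": force on the tool from outside, world axes, zero at the start; "moment": the same for the moment, N m; "width": finger opening in mm; "grasp_force": force on a finger pad.
Only numpy, scipy, OpenCV 4.12 (cv2) and the standard library are available. Lean on these libraries where they do the work, as an engineer would, in place of code of your own. Each camera call takes 0.05 s, during which the arm holds its last target. There are 200 camera calls.

### The job

The ashing furnace has come to the end of its run, and neither the furnace nor its lid may be touched by the gripper or arm. Pick the lid hook (black flat-sided handle, thin steel rod with an upturned tip) out of the tool tray, pass its tip sideways through the lifting ring on the lid, then raise the lid on the hook until it stands open at 60 degrees from shut, never swinging it up to 80 degrees or beyond. Finish while still holding the lid there on the hook, keeping still, since it falls shut by itself; leave the other tools in the tray and the timer, vial, wash bottle and crucible beside the work where they stand.

Things in the scene. Friction and masses are not known exactly. Their poses are not given: they have to be found in the camera images.
- lid_hook: Lid hook, 202 mm long, about 140 g, lying with its tip turned up. Origin: underside, mid-length; x from handle to tip, z the way the tip is turned. Handle: black, flat-sided, x -102 to -10 mm, 18 mm wide (y), z 0 to 20 mm. Rod: steel, 6 mm thick, axis at z = 10 mm, out to x = 100 mm, where it turns straight up to z = 25 mm. Centre of mass at about x = -35 mm, in the handle.
- hook_grip (a point): Centre of the hook's handle, 10 mm above its underside; axes as the hook's.
- hook_tip (a point): Point on the rod's axis line right below the turned-up tip: 100 mm ahead of the hook's origin, 156 mm ahead of hook_grip, 10 mm above the underside; axes as the hook's.
- furnace: Small furnace, fixed: white casing 180 x 180 mm, steel deck 137 mm above the worktop. Origin: centre of its underside; x from its front (control panel, robot side) to its back, y along the hinge, z up. The lid on the deck is 146 mm (x, from -72 mm) by 136 mm (y) by 20 mm, its top 158 mm above the worktop. The hinge axis runs along y at x = +80 mm, z = 143 mm.
- lid_ring (a point): Centre of the steel lifting ring standing on the lid near its front edge: 5 mm bar, 37 mm clear inside, 47 mm over all; its hole looks along the hinge, to the furnace's two sides. On the shut lid it is at x -52, y 0, z 182 mm of the furnace (132 mm in front of the hinge axis, 39 mm above it) and turns about that axis with the lid. Axes as the furnace's, turning with the lid.
- furnace_lid (a joint): Opening angle of the furnace lid in rad: 0 shut (start), growing as the front edge rises; stop at 1.75. Lid of about 0.45 kg, freely hinged: it falls shut whenever it is let go below about 1.4.
- tool_tray: Shallow stainless tray, fixed, 193 mm (x) by 253 mm (y), rim 18 mm high, floor 2 mm thick. The hook and two other tools lie in it side by side, about 48 mm apart, in any order, all about along its y; the hook's tip points to its +y end. Origin: centre of its underside.
- spatula: Slim green micro spatula, 167 x 9 x 8 mm, in the tray. Origin: centre of its underside.
- forceps: Steel dissecting forceps, 115 x 15 x 9 mm, in the tray. Origin: centre of its underside.
- timer: White bench timer, wedge 48 x 62 x 55 mm, stands on the worktop behind the tray. Origin: centre of its underside.
- vial: Screw-cap vial, 34 mm wide, 60 mm high, stands on the worktop behind the tray. Origin: centre of its underside.
- wash_bottle: White squeeze wash bottle with bent spout, 178 mm high, stands to the left of the furnace. Origin: centre of its underside.
- crucible: Empty white crucible, 40 mm wide, 34 mm high, on a flat grey slab (110 x 110 x 8 mm) to the left of the furnace. Origin: centre of its underside.
Mind the look-alikes: they are no part of the job. There is more than one size of the lid_hook; the job needs the larger.

How it is judged:
By the outcome, as a careful person would: the job done as asked, in the order asked, and still so for the second after the job is handed in, while the arm keeps its last pose, push and grip.
It also fails if it takes over 54 s, if anything falls off the work surface, if the arm or the gripper's body presses on something with over 40 N, if the wrist force passes 120 N, or if a joint passes its speed limit or range.

## Working session

There is one attempt and no reset: what is moved stays moved. The work goes in short steps, Python scripts to look and compute and a tool call to move; the robot and the scene stay as the last step left them, time stands still between calls to the robot, and variables do not carry over. Pictures are saved under pics/ and viewed, at most 10 in all, crops included, and the job is handed in when it is done.

```bash
ls; mkdir -p pics
```

Create h.py:
```python
import numpy as np, cv2
from workcell import status, eyes, ticket
from scipy.spatial.transform import Rotation as Ro
def shot(n,f=None):
    d=eyes.get_image(n)
    if f: cv2.imwrite('pics/'+f,d['img'][:,:,::-1])
    return d
def pt(d,u,v,z=None):
    """z=None: from depth; else ray on plane z"""
    R,t=np.array(d['R']),np.array(d['t'])
    r=np.array([(u-d['cx'])/d['fx'],(v-d['cy'])/d['fy'],1.])
    C=-R.T@t
    if z is None: return C+R.T@r*d['range_z'][int(round(v)),int(round(u))]
    w=R.T@r
    return C+w*(z-C[2])/w[2]
def cloud(d):
    R,t=np.array(d['R']),np.array(d['t'])
    v,u=np.mgrid[:480,:640]; Z=d['range_z']
    P=np.stack([(u-d['cx'])/d['fx']*Z,(v-d['cy'])/d['fy']*Z,Z],-1)
    P=(P-t)@R; P[Z==0]=np.nan
    return P
def proj(d,X):
    c=np.array(d['R'])@np.array(X,float)+np.array(d['t']); return d['fx']*c[0]/c[2]+d['cx'],d['fy']*c[1]/c[2]+d['cy']
```

Run:
```python
from h import *
for n in('top','scene'):
    d=shot(n,n+'1.png'); np.savez('pics/'+n+'1.npz',**d)
    print(n,np.array(d['R']).round(3).tolist(),np.array(d['t']).round(),d['fx'])
o=status.get_obs();print(o)
```

```text
pics
top [[0.01, -1.0, -0.012], [-0.988, -0.008, -0.154], [0.154, 0.013, -0.988]] [   3.  583. 1705.] 607.5140909962814
scene [[0.523, -0.852, -0.016], [-0.531, -0.311, -0.788], [0.667, 0.421, -0.615]] [-287.  411. 1269.] 456.84491050921014
{'t': 0.1, 'qpos': array([ 1.13598934e+00,  4.23732068e-01,  1.63060074e+00, -5.16436414e-06,
        1.08856674e+00, -1.89962491e-02]), 'qvel': array([-0.00020597, -0.00249632, -0.00067798, -0.0005777 ,  0.0002652 ,
        0.00118991]), 'joint_torque': array([ 6.43624735e-04, -5.45609522e+01, -2.74323875e+01,  6.46207016e-02,
        1.87623227e-02, -4.22511800e-05]), 'ee_pos': array([252.22835013, 571.31346352, 222.00466114]), 'orientation': array([-6.48395164e-01, -3.07365661e+00,  2.00167563e-03]), 'ft_force': array([0.55198048, 0.52796231, 0.42430063]), 'moment': array([ 0.0684569 ,  0.00859188, -0.00602745]), 'grasp_force': 0.0, 'width': 87.87533488450272}
```

View pics/top1.png

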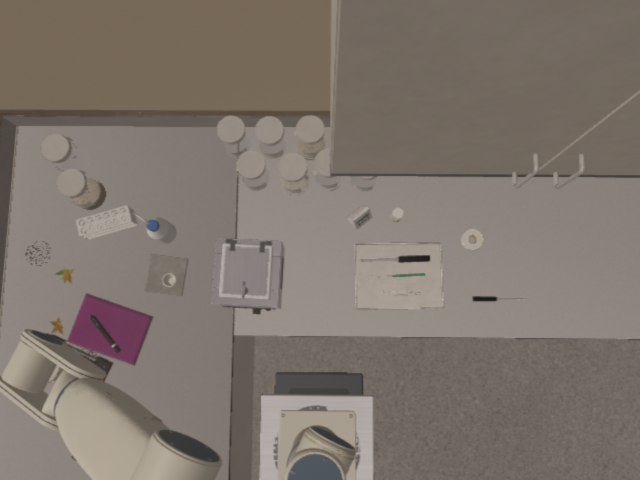

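View pics/scene1.png

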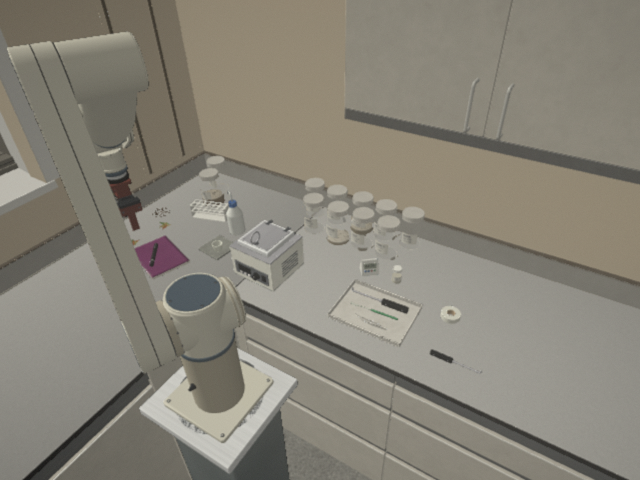

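Top view: the candidates for the hook are the large one in the tray (black handle 415,259, rod to 362,260), the smaller hook on the bench (485,298), and the black pen on the pink mat (105,333). By the description it is the one in the tray. The furnace is at (247,273), with the ring at (243,288).

Run:
```python
from h import *
d=dict(np.load('pics/top1.npz')); P=cloud(d); img=d['img'].astype(int)
g=img.max(2)
m=np.zeros_like(g,bool); m[245:275,350:440]=True
m&=(g<60); v,u=np.nonzero(m); print('handle px',len(u),u.min(),u.max(),v.min(),v.max())
r=cv2.minAreaRect(np.stack([u,v],1).astype(np.float32)); print(r)
for p in cv2.boxPoints(r): print(pt(d,*p,z=20).round(1))
print('median handle depth pts',np.nanmedian(P[m],0).round(1))
# small hook
m2=np.zeros_like(m); m2[290:305,465:530]=True; m2&=g<60; v,u=np.nonzero(m2); print('small',u.min(),u.max(),v.min(),v.max())
# tray corners & heights
for p in [(360,260),(363,259),(356,244),(443,244),(443,309),(356,309),(399,300),(397,215),(360,216),(472,240),(169,281),(155,228)]: print(p,P[p[1],p[0]].round(1))
# furnace by cloud: top lid
Q=P.reshape(-1,3); s=(abs(Q[:,2]-158)<5)&(Q[:,0]>350)&(Q[:,0]<700)&(Q[:,1]>50)&(Q[:,1]<350)
mm=s.reshape(480,640); v,u=np.nonzero(mm); A=Q[s]; print('lid',len(A),A.min(0).round(),A.max(0).round()); 
r=cv2.minAreaRect(A[:,:2].astype(np.float32));print(r)
s=(Q[:,2]>170)&(Q[:,2]<215)&(Q[:,0]>350)&(Q[:,0]<650)&(Q[:,1]>50)&(Q[:,1]<350); print('ring',s.sum(),Q[s].round(0)[:40].tolist())
s=(Q[:,2]>300)&(Q[:,0]>600)&(Q[:,1]<150); print('cab',Q[s].min(0),np.percentile(Q[s],[1,50],axis=0))
cv2.imwrite('pics/crop1.png',np.hstack([cv2.resize(d['img'][225:325,200:300,::-1],(400,400),interpolation=2),cv2.resize(d['img'][225:325,345:445,::-1],(400,400),interpolation=2)]))
```

```text
handle px 146 399 429 256 261
((413.995361328125, 258.41693115234375), (4.714951992034912, 30.120220184326172), 86.8201675415039)
[ 550.2 -232.8   20. ]
[ 555.8 -320.2   20. ]
[ 542.  -320.7   20. ]
[ 536.4 -233.4   20. ]
median handle depth pts [ 546.2 -276.9   21.2]
small 473 495 297 300
(360, 260) [ 539.1 -119.5   28. ]
(363, 259) [ 544.1 -129.2   12.4]
(356, 244) [ 588.4 -108.8   11.7]
(443, 244) [ 593.  -366.5   -3.9]
(443, 309) [ 401.7 -362.2   -3. ]
(356, 309) [ 399.  -109.3    2.8]
(399, 300) [ 426.2 -234.1    2.9]
(397, 215) [ 665.6 -223.6   62.7]
(360, 216) [ 664.9 -118.5   47.6]
(472, 240) [ 605.6 -452.2   -3.5]
(169, 281) [474.3 435.5  15. ]
(155, 228) [607.  446.9 147.1]
lid 2157 [418. 125. 153.] [574. 265. 163.]
((495.88336181640625, 195.33425903320312), (136.69456481933594, 154.97679138183594), 87.69945526123047)
ring 47 [[553.0, 151.0, 171.0], [551.0, 153.0, 172.0], [551.0, 151.0, 172.0], [460.0, 196.0, 195.0], [457.0, 198.0, 200.0], [457.0, 196.0, 193.0], [459.0, 195.0, 178.0], [454.0, 198.0, 197.0], [454.0, 196.0, 195.0], [456.0, 196.0, 173.0], [451.0, 198.0, 199.0], [451.0, 195.0, 202.0], [448.0, 199.0, 206.0], [448.0, 197.0, 203.0], [451.0, 196.0, 172.0], [446.0, 200.0, 201.0], [446.0, 197.0, 204.0], [443.0, 199.0, 207.0], [443.0, 197.0, 204.0], [446.0, 196.0, 172.0], [440.0, 198.0, 212.0], [440.0, 196.0, 210.0], [438.0, 199.0, 204.0], [438.0, 196.0, 208.0], [440.0, 193.0, 174.0], [435.0, 198.0, 208.0], [435.0, 196.0, 207.0], [438.0, 198.0, 171.0], [433.0, 199.0, 207.0], [432.0, 196.0, 210.0], [431.0, 199.0, 200.0], [430.0, 196.0, 205.0], [433.0, 190.0, 173.0], [428.0, 199.0, 200.0], [428.0, 196.0, 203.0], [425.0, 199.0, 199.0], [425.0, 197.0, 201.0], [423.0, 200.0, 195.0], [423.0, 197.0, 196.0], [425.0, 198.0, 174.0]]
cab [ 603.32381263 -651.44725217  300.14022443] [[ 635.82200861 -556.57048596  351.89989506]
 [ 637.99180572 -200.24350341  984.36673689]]
```

View pics/crop1.png

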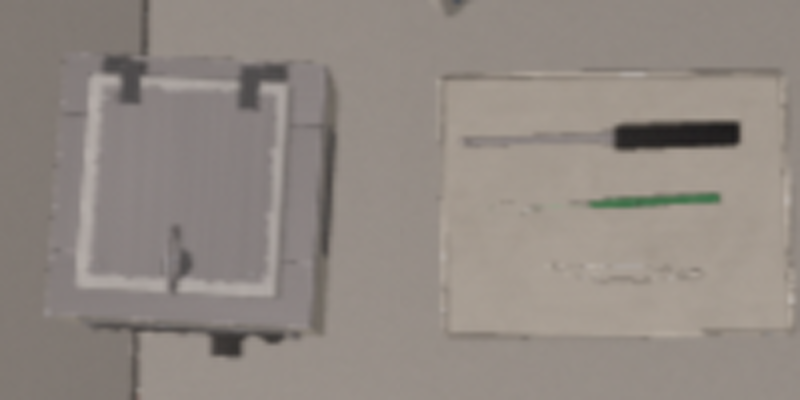

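The crop shows the large hook in the tray (handle 615–740,135, rod to 462,142 in the right half), then the green spatula and the forceps. In the left half the ring stands at (175,260). The tray hook's handle is about 88 mm long and the bench one's about 65 mm, so the tray one is the larger. Next I raise and turn the tool.

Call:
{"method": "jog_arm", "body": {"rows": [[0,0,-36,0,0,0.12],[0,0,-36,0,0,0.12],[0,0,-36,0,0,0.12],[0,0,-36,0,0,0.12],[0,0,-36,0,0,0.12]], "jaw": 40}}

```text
refused: rows[0]: [0, 0, -36, 0, 0, 0.12] is not of type 'object' (schema: type "object"). Nothing was moved.
```

Wrong form. The message asks for a list of objects with named fields, so I'll send the same numbers that way.

Call:
{"method": "jog_arm", "body": {"rows": [{"tz":-36,"drz":0.12},{"tz":-36,"drz":0.12},{"tz":-36,"drz":0.12},{"tz":-36,"drz":0.12},{"tz":-36,"drz":0.12}], "jaw": 40}}

```text
t: 0.52
ee_pos: [252.2, 571.3, 404.0]
orientation: [1.536, 2.74, -0.001]
ft_force: [-0.3, 0.2, -0.3]
width: 58.0
grasp_force: 0.0
```

Call:
{"method": "jog_arm", "body": {"rows": [{"drz":0.125},{"drz":0.125},{"drz":0.125},{"drz":0.125}]}}

```text
t: 0.85
ee_pos: [252.3, 571.5, 402.5]
orientation: [2.166, 2.275, -0.001]
ft_force: [-0.2, 0.3, -0.6]
width: 40.2
grasp_force: 0.0
```

Run:
```python
from h import *
o=status.get_obs();R=Ro.from_rotvec(o['orientation']).as_matrix();print(o['t'],o['ee_pos'],R.round(3).tolist(),o['qpos'].round(2))
print('tool delta to (430,90)',R.T@(np.array([430,90,400])-o['ee_pos']))
d=shot('wrist'); Rc,t=d['R'],d['t']; C=-np.array(Rc).T@t; print('cam offset in tool',R.T@(C-o['ee_pos']),'axis',R.T@np.array(Rc)[2],d['fx'])
```

```text
0.85 [252.31536145 571.5302794  402.49493885] [[-0.049, 0.999, -0.0], [0.999, 0.049, -0.0], [-0.0, -0.0, -1.0]] [ 1.14  0.28  1.43 -0.    1.44  1.09]
tool delta to (430,90) [-489.62621246  153.97594235    2.65456589]
cam offset in tool [ 6.62569125e+01 -1.43361276e-01 -1.62218478e+02] axis [-0.24010118  0.00104552  0.97074731] 421.56625680610506
```

Call:
{"method": "jog_arm", "body": {"rows": [{"tx":-40,"ty":12},{"tx":-40,"ty":12},{"tx":-40,"ty":12},{"tx":-40,"ty":12},{"tx":-40,"ty":12}], "lines": "1,2"}}

```text
t: 1.32
ee_pos: [323.1, 373.9, 402.2]
```

Call:
{"method": "jog_arm", "body": {"rows": [{"tx":-40,"ty":12},{"tx":-40,"ty":12},{"tx":-40,"ty":12},{}], "lines": "1,2"}}

```text
t: 1.65
ee_pos: [367.0, 252.7, 402.6]
```

```bash
python3 -c "
from h import *
d=shot('wrist','w1.png');np.savez('pics/w1.npz',**d)"
```

Call:
{"method": "jog_arm", "body": {"rows": [{"tx":-40,"ty":12},{"tx":-40,"ty":12},{"tx":-40,"ty":12},{"tx":-40,"ty":12},{}]}}

```text
t: 2.12
ee_pos: [423.9, 97.1, 402.6]
orientation: [2.162, 2.277, -0.002]
ft_force: [-0.1, 0.0, 0.9]
width: 39.9
grasp_force: 0.0
```

```bash
python3 -c "
from h import *
d=shot('wrist','w2.png');np.savez('pics/w2.npz',**d)
a=cv2.imread('pics/w1.png');b=cv2.imread('pics/w2.png');cv2.imwrite('pics/w12.png',cv2.resize(np.hstack([a,b]),(800,300)))
import os
# edges of lid and ring from depth
for f in ('w1','w2'):
    d=dict(np.load('pics/%s.npz'%f));P=cloud(d);Q=P.reshape(-1,3)
    Q=Q[~np.isnan(Q[:,0])]
    Q=Q[(Q[:,0]>380)&(Q[:,0]<620)&(Q[:,1]>60)&(Q[:,1]<320)]
    A=Q[abs(Q[:,2]-158)<4];print(f,'lid',len(A),np.median(A[:,2]),cv2.minAreaRect(A[:,:2].astype(np.float32)))
    B=Q[(Q[:,2]>172)&(Q[:,2]<215)&(Q[:,0]<500)];print('ring',len(B),B.min(0).round(1),B.max(0).round(1),B.mean(0).round(1))
    C=B[B[:,2]>0];print(cv2.fitLine(C[:,:2].astype(np.float32),2,0,.01,.01).ravel())
    D=Q[abs(Q[:,2]-137)<4];print('deck',len(D),cv2.minAreaRect(D[:,:2].astype(np.float32)))
"
```

```text
w1 lid 13906 159.4291874291594 ((491.95477294921875, 194.09686279296875), (135.0597381591797, 155.5321807861328), 87.57853698730469)
ring 227 [411.2 193.  172.2] [457.  199.7 205.3] [435.8 196.9 191.6]
[ 9.9892670e-01 -4.6318695e-02  4.3584686e+02  1.9691867e+02]
deck 7146 ((486.5232849121094, 193.66744995117188), (180.32400512695312, 180.5825653076172), 87.5608139038086)
w2 lid 23809 159.37400764437456 ((491.9390563964844, 193.46820068359375), (135.9674072265625, 155.1553955078125), 87.5842056274414)
ring 361 [411.2 192.5 172.6] [457.2 198.9 207.3] [434.1 195.5 198.6]
[ 9.9908453e-01 -4.2780247e-02  4.3412250e+02  1.9551567e+02]
deck 11287 ((486.3594970703125, 193.83395385742188), (180.69105529785156, 180.12680053710938), 87.5595703125)
```

View pics/w12.png

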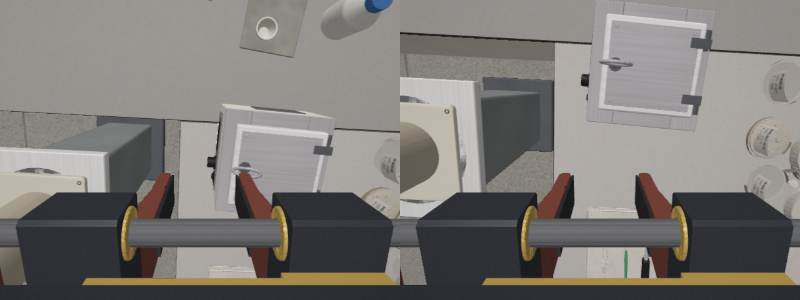

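Wrist views: left, the furnace lid with the ring at (247,170) and the crucible at (265,28); right, the ring at (615,63) and the lid hinges at (700,43) and (690,100). The furnace is at (486,194) with a yaw of about -2.4°, and the ring sits where it must. Before reaching under the cabinet I check its bottom.

Run:
```python
from h import *
d=dict(np.load('pics/scene1.npz'));P=cloud(d)
for p in [(346,105),(350,118),(400,128),(500,142),(600,160),(400,118)]: print(p,P[p[1],p[0]].round(0))
d=dict(np.load('pics/top1.npz'));P=cloud(d)
for p in [(336,170),(340,120),(500,170),(400,172)]: print(p,P[p[1],p[0]].round(0))
```

```text
(346, 105) [638. -31. 611.]
(350, 118) [639. -44. 575.]
(400, 128) [ 641. -200.  577.]
(500, 142) [ 641. -467.  597.]
(600, 160) [ 634. -688.  608.]
(400, 118) [ 634. -200.  608.]
(336, 170) [637. -37. 631.]
(340, 120) [637. -37. 905.]
(500, 170) [ 639. -353.  633.]
(400, 172) [ 639. -163.  613.]
```

Call:
{"method": "jog_arm", "body": {"rows": [{"tx":-38.5,"ty":7.4,"tz":12},{"tx":-38.5,"ty":7.4,"tz":12},{"tx":-38.5,"ty":7.4,"tz":12},{"tx":-38.5,"ty":7.4,"tz":12},{"tx":-38.5,"ty":7.4,"tz":12}], "lines": "2,2"}}

```text
ee_pos: [470.4, -88.3, 342.1]
```

Call:
{"method": "jog_arm", "body": {"rows": [{"tx":-38.5,"ty":7.4,"tz":12},{"tx":-38.5,"ty":7.4,"tz":12},{"tx":-38.5,"ty":7.4,"tz":12},{"tx":-38.5,"ty":7.4,"tz":12},{"tx":-38.5,"ty":7.4,"tz":12}], "lines": "2,2"}}

```text
ee_pos: [518.8, -278.5, 281.6]
```

Call:
{"method": "jog_arm", "body": {"rows": [{"tx":-38.5,"ty":7.4,"tz":12},{"tx":-38.5,"ty":7.4,"tz":12},{"tx":-38.5,"ty":7.4,"tz":12},{},{}]}}

```text
t: 3.42
ee_pos: [546.9, -392.3, 244.2]
orientation: [-2.156, -2.281, -0.0]
ft_force: [0.0, 1.6, -0.9]
width: 40.1
grasp_force: 0.0
```

Run:
```python
from h import *
d=shot('wrist','w3.png');np.savez('pics/w3.npz',**d);P=cloud(d)
g=d['img'].max(2)
ok=(P[...,0]>515)&(P[...,0]<580)&(P[...,1]>-330)&(P[...,1]<-100)&(P[...,2]<60)
m=ok&(P[...,2]>14)&(g<70);print('handle',m.sum(),np.median(P[m],0));v,u=np.nonzero(m)
r=cv2.minAreaRect(np.stack([u,v],1).astype(np.float32));print(r)
for p in cv2.boxPoints(r):print(pt(d,*p,z=22).round(1))
m=ok&(P[...,2]>9)&(P[...,1]>-222);A=P[m];print('rod',len(A),A.max(0),A[A[:,1].argmax()]);print(cv2.fitLine(A[:,:2].astype(np.float32),2,0,.01,.01).ravel())
s=A[A[:,2]>20];print('tip',s.mean(0) if len(s) else 0)
fl=(P[...,0]>430)&(P[...,0]<560)&(P[...,1]>-330)&(P[...,1]<-100)&(P[...,2]<6);print('floor',np.median(P[fl],0))
```

```text
handle 2139 [ 542.79093221 -277.14546931   21.5985044 ]
((330.1201171875, 81.50785064697266), (19.517423629760742, 111.15564727783203), 0.7252243161201477)
[ 536.3 -324.1   22. ]
[ 532.8 -234.3   22. ]
[ 549.  -233.5   22. ]
[ 553.6 -323.3   22. ]
rod 94 [ 542.97323319 -211.76489067   16.34608962] [ 542.32649177 -211.76489067   13.43869574]
[ 6.3668028e-02 -9.9797112e-01  5.4012122e+02 -2.1686638e+02]
tip 0
floor [ 486.50046888 -267.52084072    1.58546561]
```

View pics/w3.png

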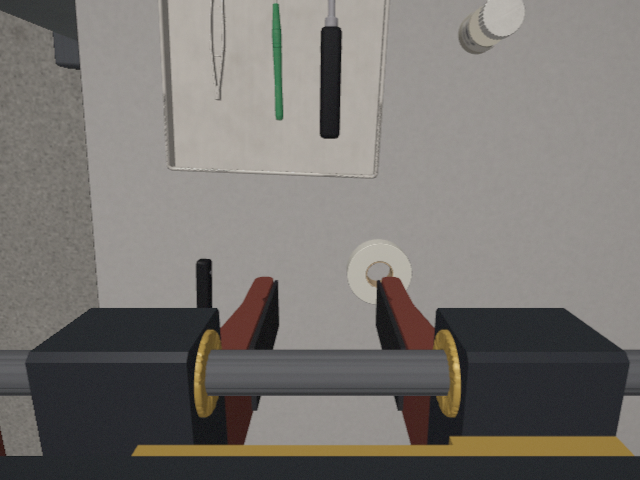

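The close wrist view shows the hook's handle at (330,82) beside the green spatula (279,62) and the forceps (217,50), with the vial at right. The handle centre is about (543,-278), its top at 21.6 and the tray floor at 1.6, as they must be.

Call:
{"method": "jog_arm", "body": {"rows": [{"tx":32.2,"ty":0.4,"tz":32},{"tx":32.2,"ty":0.4,"tz":32},{"tx":32.2,"ty":0.4,"tz":32},{"tx":32.3,"ty":0.5,"tz":32},{}], "lines": "2,2"}}

```text
ee_pos: [537.1, -266.2, 124.5]
```

Call:
{"method": "jog_arm", "body": {"rows": [{"tz":30},{"tz":30},{"tz":15},{},{}]}}

```text
t: 4.3
ee_pos: [541.4, -273.6, 54.9]
orientation: [-2.157, -2.284, -0.0]
ft_force: [-0.3, 1.0, 0.8]
width: 40.1
grasp_force: 0.0
```

Call:
{"method": "jog_arm", "body": {"rows": [{"tx":10,"ty":1.2,"tz":20},{"tz":16},{},{}]}}

```text
t: 4.63
ee_pos: [542.3, -264.7, 19.7]
orientation: [2.158, 2.282, 0.001]
ft_force: [0.0, 0.9, -0.6]
width: 40.0
grasp_force: 0.0
```

Call:
{"method": "jog_arm", "body": {"rows": [{"tx":1,"tz":8},{"tz":6},{},{}]}}

```text
t: 4.97
ee_pos: [541.3, -263.8, 4.3]
orientation: [-2.159, -2.281, 0.0]
ft_force: [0.3, -0.3, -0.9]
width: 39.8
grasp_force: 0.0
```

Call:
{"method": "jog_arm", "body": {"rows": [{},{},{},{},{}], "jaw": 8}}

```text
t: 5.38
ee_pos: [541.6, -263.9, 4.4]
orientation: [2.159, 2.281, 0.0]
ft_force: [1.6, 0.7, 0.6]
width: 18.0
grasp_force: 30.0
```

Call:
{"method": "jog_arm", "body": {"rows": [{},{},{},{},{}]}}

```text
t: 5.8
ee_pos: [541.6, -263.9, 4.4]
orientation: [2.159, 2.281, 0.0]
ft_force: [-0.7, 0.7, 3.3]
width: 17.7
grasp_force: 30.0
```

Call:
{"method": "jog_arm", "body": {"rows": [{"tz":-20},{"tz":-36},{"tz":-38},{"tz":-38,"drz":0.045},{"tz":-38,"drz":0.045}]}}

```text
t: 6.22
ee_pos: [540.6, -263.3, 175.2]
orientation: [-2.261, -2.179, 0.001]
ft_force: [0.9, -0.5, -1.7]
width: 17.7
grasp_force: 30.0
```

Call:
{"method": "jog_arm", "body": {"rows": [{"tz":-38},{},{}]}}

```text
t: 6.47
ee_pos: [542.4, -264.2, 214.4]
orientation: [2.257, 2.18, 0.002]
ft_force: [0.4, 0.1, -2.2]
width: 18.0
grasp_force: 30.0
```

Run:
```python
from h import *
o=status.get_obs();R=Ro.from_rotvec(o['orientation']).as_matrix();print(o['ee_pos'].round(1),R.round(3).tolist())
d=shot('wrist','w4.png');np.savez('pics/w4.npz',**d);P=cloud(d)
T=(P-o['ee_pos'])@R   # tool coords
m=(abs(T[...,1])<12)&(T[...,2]>-40)&(T[...,2]<20)&(T[...,0]>50)&(T[...,0]<180)
A=T[m];print(len(A))
for lo in range(50,170,10):
    s=A[(A[:,0]>=lo)&(A[:,0]<lo+10)]
    if len(s):print(lo,len(s),np.median(s,0).round(1),s.min(0).round(1),s.max(0).round(1))
```

```text
[ 542.4 -264.2  214.4] [[0.035, 0.999, 0.004], [0.999, -0.035, -0.002], [-0.002, 0.004, -1.0]]
3249
50 476 [55.  -0.1 -9.8] [ 50.   -3.  -12.1] [59.8  2.8 -6.8]
60 500 [64.9 -0.1 -9.8] [ 60.   -3.  -12.2] [70.   2.8 -7.2]
70 511 [75.  -0.1 -9.9] [ 70.   -2.9 -11.8] [80.   2.7 -6.9]
80 558 [85.1  0.1 -9.8] [ 80.   -2.9 -12.7] [90.   3.  -6.6]
90 575 [95.  -0.1 -9.9] [ 90.   -2.8 -12.2] [100.    3.   -6.5]
100 604 [105.    0.2  -9.8] [100.   -2.8 -12. ] [110.    2.9  -6.7]
110 25 [110.3   0.2  -9.3] [110.   -2.8 -10.6] [111.    2.9  -6.3]
```

View pics/w4.png

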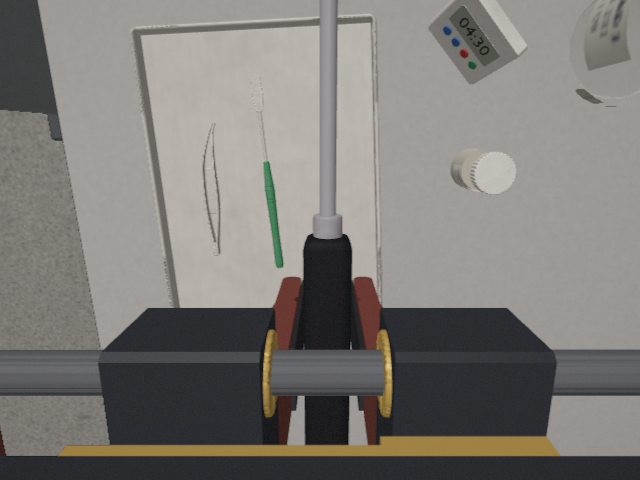

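The wrist view shows the hook held straight: handle front at (328,236), rod running up to (328,0), spatula, forceps, timer and vial undisturbed. The rod axis lies 7 mm above the TCP and along tool x. Now I bring it short of the ring.

Call:
{"method": "jog_arm", "body": {"rows": [{"tx":32,"ty":-15.5},{"tx":32,"ty":-15.5},{"tx":32,"ty":-15.5},{"tx":32,"ty":-15.5},{"tx":32,"ty":-15.5}], "lines": "2,2"}}

```text
ee_pos: [466.9, -99.5, 209.7]
```

Call:
{"method": "jog_arm", "body": {"rows": [{"tx":32,"ty":-15.5,"drz":0.008},{"tx":32,"ty":-15.5},{"tx":31,"ty":-15.5},{},{}]}}

```text
t: 7.35
ee_pos: [424.9, -3.1, 210.5]
orientation: [-2.263, -2.175, 0.005]
ft_force: [0.3, -0.6, -2.1]
width: 17.8
grasp_force: 30.0
```

Run:
```python
from h import *
d4=dict(np.load('pics/w4.npz'));P=cloud(d4);print('handle front pts',P[240,328].round(1),P[225,328].round(1))
o=status.get_obs();R=Ro.from_rotvec(o['orientation']).as_matrix();print(o['ee_pos'].round(1),R.round(3).tolist())
for n in('top','scene'):
    d=shot(n,n+'2.png');np.savez('pics/%s2.npz'%n,**d)
    print(n,'pred tip',proj(d,o['ee_pos']+R@[142,0,-22]),proj(d,o['ee_pos']+R@[142,0,-7]),'ring',proj(d,[434.2,196,182]))
    u,v=map(int,proj(d,[434,170,182]));cv2.imwrite('pics/%s2c.png'%n,cv2.resize(d['img'][max(v-40,0):v+40,u-50:u+50,::-1],(400,320),interpolation=2))
cv2.imwrite('pics/c2.png',np.hstack([cv2.imread('pics/top2c.png'),cv2.imread('pics/scene2c.png')]))
```

```text
handle front pts [ 543.7 -233.4  228.2] [ 543.9 -227.9  228.1]
[424.9  -3.1 210.5] [[0.04, 0.999, -0.004], [0.999, -0.04, 0.0], [-0.0, -0.004, -1.0]]
top pred tip (np.float64(263.1216175774431), np.float64(291.25710955761105)) (np.float64(263.69113894467665), np.float64(291.7265453210762)) ring (np.float64(243.25823204901565), np.float64(291.14691207790645))
scene pred tip (np.float64(266.8109448930212), np.float64(231.18343432116728)) (np.float64(267.22900075929556), np.float64(234.9259229275313)) ring (np.float64(255.19336773654953), np.float64(237.6969016666652))
```

View pics/c2.png

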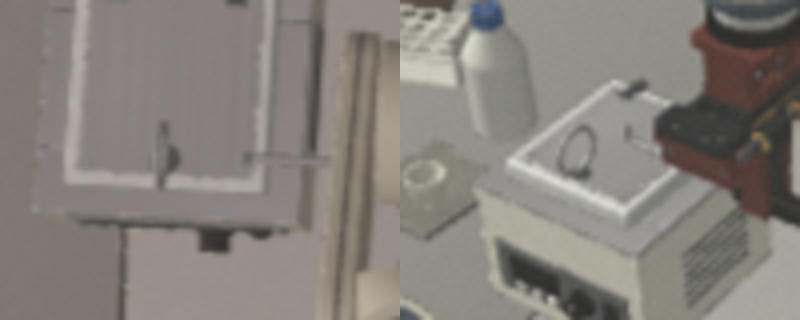

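The crops show the tip short of the ring and in line with it: in the top view the tip is at (248,157) and the ring at (165,157); in the scene view the tip is at (628,130) and the ring at (577,152). Now I descend to ring height.

Call:
{"method": "jog_arm", "body": {"rows": [{"ty":1.3,"tz":18},{"tx":10,"tz":18},{"tx":15,"tz":6},{},{}]}}

```text
t: 7.87
ee_pos: [429.4, 19.8, 169.5]
orientation: [-2.268, -2.172, 0.002]
ft_force: [0.4, -0.3, -1.1]
width: 17.7
grasp_force: 30.0
```

Run:
```python
from h import *
o=status.get_obs();R=Ro.from_rotvec(o['orientation']).as_matrix();print(o['ee_pos'].round(1),R.round(3).tolist())
p=o['ee_pos'];h=R[:,0];s=(196-p[1])/h[1];print('rod at ring plane',p+h*s-R[:,2]*7,'tip',p+142*h-7*R[:,2])
```

```text
[429.4  19.8 169.5] [[0.043, 0.999, -0.002], [0.999, -0.043, -0.0], [-0.0, -0.002, -1.0]]
rod at ring plane [437.01346232 196.00185834 176.46909622] tip [435.53089924 161.68147378 176.4807793 ]
```

Call:
{"method": "jog_arm", "body": {"rows": [{"tx":8,"ty":-2.5},{"tx":10},{"tx":12},{"tx":12},{}]}}

```text
t: 8.28
ee_pos: [429.2, 64.1, 170.9]
orientation: [2.267, 2.174, 0.002]
ft_force: [1.1, -0.4, -1.9]
width: 17.8
grasp_force: 30.0
```

Call:
{"method": "jog_arm", "body": {"rows": [{"tx":9},{},{}]}}

```text
t: 8.53
ee_pos: [429.1, 71.8, 170.4]
orientation: [2.268, 2.174, 0.0]
ft_force: [-0.5, 1.3, -1.5]
width: 17.7
grasp_force: 30.0
```

Run:
```python
from h import *
o=status.get_obs();R=Ro.from_rotvec(o['orientation']).as_matrix();print(o['ee_pos'].round(1),R.round(3).tolist())
p=o['ee_pos'];h=R[:,0];s=(196-p[1])/h[1];print('rod at ring plane',p+h*s-R[:,2]*7,'tip',p+142*h-7*R[:,2])
for n in('top','scene'):
    d=shot(n,n+'3.png')
    u,v=map(int,proj(d,[434,190,182]));cv2.imwrite('pics/%s3c.png'%n,cv2.resize(d['img'][max(v-30,0):v+30,u-37:u+38,::-1],(400,320),interpolation=2))
cv2.imwrite('pics/c3.png',np.hstack([cv2.imread('pics/top3c.png'),cv2.imread('pics/scene3c.png')]))
```

```text
[429.1  71.8 170.4] [[0.042, 0.999, 0.0], [0.999, -0.042, -0.0], [-0.0, 0.0, -1.0]]
rod at ring plane [434.34439034 196.00022559 177.41629428] tip [435.09329409 213.67434376 177.41597695]
```

View pics/c3.png

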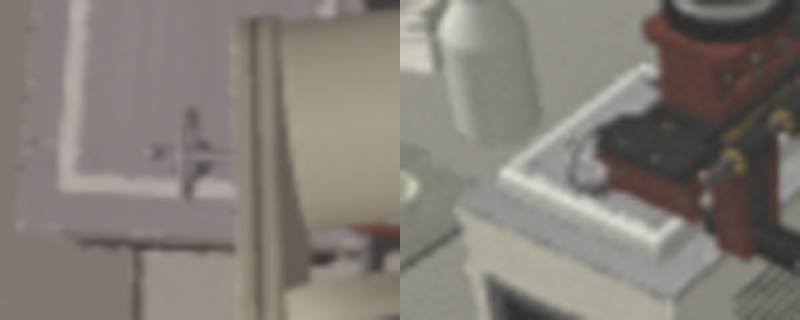

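The top crop shows the rod running through the ring (188,152), with the tip standing out on the far side at (158,152). In the scene crop the ring is at (588,165). Now I lift along the arc.

Call:
{"method": "jog_arm", "body": {"rows": [{"ty":2,"tz":-9},{"ty":2.4,"tz":-10.5},{"ty":5.5,"tz":-11},{"ty":5.8,"tz":-10.3},{}]}}

```text
t: 9.05
ee_pos: [446.1, 70.7, 213.0]
orientation: [2.267, 2.172, 0.003]
ft_force: [-2.7, 2.0, -2.1]
width: 17.8
grasp_force: 30.0
```

Run:
```python
from h import *
o=status.get_obs();R=Ro.from_rotvec(o['orientation']).as_matrix()
p=o['ee_pos'];h=R[:,0];s=(196-p[1])/h[1];r=p+h*s-R[:,2]*7;print('rod rel hinge',r-[566.3,196,143],'phi',np.degrees(np.arctan2(r[2]-143,566.3-r[0])))
print(R.round(3).tolist(),o['moment'])
d=shot('wrist');P=cloud(d);T=(P-p)@R
m=(abs(T[...,1])<8)&(T[...,2]>-40)&(T[...,2]<20)&(T[...,0]>45)&(T[...,0]<130);A=T[m]
for lo in range(45,130,10):
    q=A[(A[:,0]>=lo)&(A[:,0]<lo+10)]
    if len(q):print(lo,len(q),np.median(q,0).round(1))
```

```text
rod rel hinge [-1.14856667e+02 -3.45847547e-05  7.69858416e+01] phi 33.833058056116
[[0.043, 0.999, 0.002], [0.999, -0.043, 0.0], [0.0, 0.002, -1.0]] [-0.13974781  0.52368391  0.25154227]
45 444 [49.9 -0.8 -6.5]
55 451 [60.  -1.2 -6. ]
65 467 [70.1 -1.2 -5.2]
75 496 [80.  -1.1 -4.6]
85 501 [89.9 -1.1 -4. ]
95 523 [100.1  -1.5  -3.3]
105 401 [108.8  -1.5  -2.7]
```

The hook pitched about 3.8° down in the grip under load. I level it with a small tool tilt and go on.

Call:
{"method": "jog_arm", "body": {"rows": [{"dry":0.035},{"tx":0.3,"ty":2,"tz":-3,"dry":0.033},{"tx":0.5,"ty":5.7,"tz":-7},{"tx":0.5,"ty":5.7,"tz":-7},{}]}}

```text
t: 9.52
ee_pos: [459.9, 70.3, 229.5]
orientation: [-2.236, -2.141, -0.078]
ft_force: [-2.3, -0.5, -2.9]
width: 18.0
grasp_force: 30.0
```

Create chk.py:
```python
from h import *
o=status.get_obs();R=Ro.from_rotvec(o['orientation']).as_matrix()
p=o['ee_pos']
d=shot('wrist');P=cloud(d);T=(P-p)@R
m=(abs(T[...,1])<8)&(T[...,2]>-40)&(T[...,2]<20)&(T[...,0]>45)&(T[...,0]<130);A=P[m]
k=A[np.argsort(A[:,1])]
a,b=[np.median(k[(k[:,1]>p[1]+l)&(k[:,1]<p[1]+l+15)],0) for l in(48,88)]
h=(b-a)/np.linalg.norm(b-a); r=a+h*(196-a[1])/h[1]-[0,0,3]
print('hook dir',h.round(3),'rod at ring rel hinge',(r-[566.3,196,143]).round(1),'phi',np.degrees(np.arctan2(r[2]-143,566.3-r[0])),'lid~',np.degrees(np.arctan2(r[2]-143,566.3-r[0]))-22.9)
print('tip y',a[1]+h[1]*0+ (p[1]+142*h[1]-a[1]),R.round(3).tolist())
# lid plane angle
try:
    for n in ('wrist','top'):
        P=cloud(d if n=='wrist' else shot('top'))
        Q=P.reshape(-1,3);Q=Q[~np.isnan(Q[:,0])];Q=Q[(Q[:,0]>415)&(Q[:,0]<560)&(Q[:,1]>142)&(Q[:,1]<255)&(Q[:,2]>163)&(Q[:,2]<330)]
        print(n,len(Q),Q.min(0).round(),Q.max(0).round())
        pl=Q
        for _ in range(6):
            c=np.linalg.lstsq(np.c_[pl[:,0],pl[:,1],np.ones(len(pl))],pl[:,2],rcond=None)[0]
            e=abs(Q[:,2]-Q[:,0]*c[0]-Q[:,1]*c[1]-c[2])/np.hypot(1,c[0]);pl=Q[e<max(3,np.percentile(e,60))]
        print(' lid plane angle',np.degrees(np.arctan(-c[0])),len(pl))
except Exception as ex: print(ex)
```

```bash
python3 chk.py
```

```text
hook dir [ 0.035  0.998 -0.053] rod at ring rel hinge [-102.3    0.    86.3] phi 40.14555444902366 lid~ 17.245554449023665
tip y 212.05588415822672 [[0.043, 0.999, 0.005], [0.997, -0.043, 0.067], [0.067, 0.003, -0.998]]
wrist 35661 [419. 142. 163.] [560. 206. 238.]
 lid plane angle 17.05812112587173 32160
top 1894 [424. 147. 163.] [560. 255. 250.]
 lid plane angle 16.459666310963524 1136
```

Call:
{"method": "jog_arm", "body": {"rows": [{},{},{},{},{}], "lines": "1,2"}}

```text
t: 10.03
ee_pos: [457.9, 70.6, 227.9]
```

```bash
python3 chk.py
```

```text
hook dir [ 0.042  0.998 -0.053] rod at ring rel hinge [-103.6    0.    84.5] phi 39.19750724473101 lid~ 16.29750724473101
tip y 212.3055527205109 [[0.043, 0.999, 0.003], [0.997, -0.043, 0.068], [0.068, -0.0, -0.998]]
wrist 35924 [418. 142. 163.] [560. 206. 235.]
 lid plane angle 16.04685120177888 32386
top 1892 [424. 147. 163.] [560. 255. 245.]
 lid plane angle 15.966688958946845 1135
```

Call:
{"method": "jog_arm", "body": {"rows": [{"tx":0.4,"ty":4,"tz":-4,"dry":0.012},{"tx":0.4,"ty":5,"tz":-4.5,"dry":0.012},{"tx":0.4,"ty":5.5,"tz":-4.5,"dry":0.012},{"tx":0.4,"ty":5.5,"tz":-4.5,"dry":0.012},{"tx":0.4,"ty":5,"tz":-4,"dry":0.012}], "lines": "1,2"}}

```text
t: 10.55
ee_pos: [484.3, 69.5, 250.6]
```

Call:
{"method": "jog_arm", "body": {"rows": [{},{}], "lines": "4,4"}}

```text
ft_force: [-1.4, 0.7, -1.9]
```

```bash
python3 chk.py
```

```text
hook dir [ 0.035  0.999 -0.003] rod at ring rel hinge [-78.6   0.  113.1] phi 55.22075323285712 lid~ 32.32075323285712
tip y 211.2333190583086 [[0.043, 0.999, 0.006], [0.991, -0.044, 0.128], [0.128, 0.0, -0.992]]
wrist 32569 [435. 142. 165.] [560. 221. 262.]
 lid plane angle 31.99813053629621 27898
top 1858 [439. 142. 164.] [559. 255. 275.]
 lid plane angle 31.830612062393076 1115
```

Call:
{"method": "jog_arm", "body": {"rows": [{"tx":0.5,"ty":4.5,"tz":-4},{"tx":0.5,"ty":6,"tz":-4},{"tx":0.5,"ty":7,"tz":-3.5},{"tx":0.5,"ty":7,"tz":-3},{"tx":0.4,"ty":6,"tz":-2.5}], "lines": "1,2"}}

```text
t: 11.23
ee_pos: [514.8, 68.4, 267.4]
```

Call:
{"method": "jog_arm", "body": {"rows": [{},{}], "lines": "4,4"}}

```text
ft_force: [-2.4, -0.2, -2.3]
```

```bash
python3 chk.py
```

```text
hook dir [ 0.04   0.999 -0.006] rod at ring rel hinge [-47.6   0.  129.8] phi 69.84879146482797 lid~ 46.94879146482797
tip y 210.488311561482 [[0.043, 0.999, 0.006], [0.991, -0.043, 0.128], [0.128, 0.0, -0.992]]
wrist 27813 [458. 142. 172.] [560. 225. 279.]
 lid plane angle 46.48439614535115 22148
top 1453 [462. 142. 173.] [560. 255. 294.]
 lid plane angle 45.79079673245686 918
```

Call:
{"method": "jog_arm", "body": {"rows": [{"tx":0.3,"ty":5,"tz":-2.3},{"tx":0.3,"ty":7,"tz":-2},{"tx":0.3,"ty":7,"tz":-1.5},{"tx":0.2,"ty":7,"tz":-1.2},{"tx":0.2,"ty":5.2,"tz":-0.7}], "lines": "1,2"}}

```text
t: 11.92
ee_pos: [546.0, 67.3, 274.9]
```

Call:
{"method": "jog_arm", "body": {"rows": [{},{},{}], "lines": "4,4"}}

```text
ft_force: [-0.7, -0.6, -1.5]
```

```bash
python3 chk.py
```

```text
hook dir [ 0.042  0.999 -0.006] rod at ring rel hinge [-16.8   0.  137.2] phi 83.02597297779721 lid~ 60.12597297779721
tip y 209.297430671827 [[0.043, 0.999, 0.005], [0.991, -0.043, 0.128], [0.128, -0.0, -0.992]]
wrist 22556 [485. 142. 182.] [560. 222. 286.]
 lid plane angle 59.26191419195197 16264
top 1072 [490. 142. 189.] [560. 255. 306.]
 lid plane angle 54.78412181862627 643
```

Call:
{"method": "jog_arm", "body": {"rows": [{},{},{}], "lines": "1,4"}}

```text
t: 12.52
ee_pos: [544.6, 67.4, 274.7]
orientation: [-2.202, -2.11, -0.141]
ft_force: [-1.0, -0.1, -1.8]
```

```bash
python3 chk.py | head -1
```

Run:
```python
from h import *
for n in('wrist','top','scene'):
    d=shot(n,n+'5.png');P=cloud(d);Q=P.reshape(-1,3);Q=Q[~np.isnan(Q[:,0])];Q=Q[(Q[:,0]>470)&(Q[:,0]<565)&(Q[:,1]>142)&(Q[:,1]<250)&(Q[:,2]>170)&(Q[:,2]<285)]
    rng=np.random.default_rng(0);best=None
    for _ in range(300):
        a,b,c=Q[rng.choice(len(Q),3,False)];nn=np.cross(b-a,c-a);l=np.linalg.norm(nn)
        if l<500:continue
        nn/=l
        if abs(nn[1])>.15: continue
        k=abs((Q-a)@nn)<2.5
        if best is None or k.sum()>best.sum():best=k
    S=Q[best];w=np.linalg.svd(S-S.mean(0),full_matrices=False)[2][2];print(n,len(Q),len(S),w.round(3),'lid',np.degrees(np.arctan2(abs(w[0]),abs(w[2]))))
u,v=map(int,proj(d,[530,190,270]));cv2.imwrite('pics/c5.png',cv2.resize(d['img'][v-70:v+70,u-90:u+90,::-1],(720,560),interpolation=2))
```

```text
hook dir [ 0.043  0.999 -0.005] rod at ring rel hinge [-16.8   0.  137.3] phi 83.0091063919872 lid~ 60.109106391987204
wrist 23636 17292 [ 0.861 -0.039  0.508] lid 59.47622505323243
top 1000 591 [-0.867  0.033 -0.497] lid 60.20882094895426
scene 486 179 [ 0.937 -0.037  0.347] lid 69.67004144618106
```

View pics/c5.png

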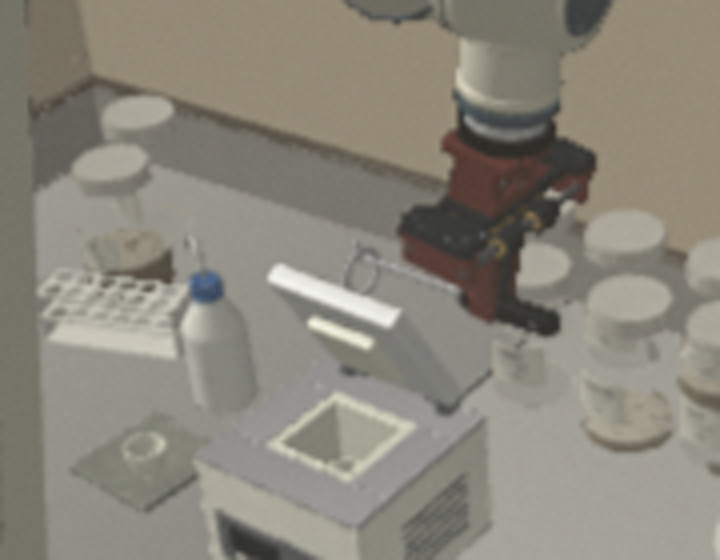

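The scene crop shows the lid standing open at about 60°, hung by its ring (362,268) on the hook's rod. The wash bottle and crucible are in place. The lid reads 59.5° from the wrist camera, 60.2° from the top camera and 60.1° from the rod's position. The scene camera's 69.7° comes from a few grazing points and is not trusted. I hand it in.

```bash
python3 -c "
from workcell import ticket
print(ticket.close_job())"
```

```text
the job is handed in; nothing more can be done
None
```

The job is handed in at about 13 s: the lid is held still on the hook at about 60° from shut, and the arm and gripper stayed clear of the furnace and lid in the pictures.

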